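# Set the dough-water valve with its folding crank

## Task

Open the dough-water valve to today's setting: first swing the folding grip with the orange knob of the blue handwheel up until it stands fully upright, without turning the wheel yet, then use the grip to crank the wheel anticlockwise until its white pointer points at the middle of the red marker on the dial, and stop there. With the pointer on the marker, fold the grip down flat over the wheel again without shifting the setting, let go, and leave the other things on the counter where they are.

Things in the scene. Friction and masses are not known exactly. Their poses are not given: they have to be found in the camera images.
- valve_axis (a point): Point on the vertical axis of the valve's handwheel, in the mid-plane of the wheel's rim, 80 mm above the counter. The valve is a brass and copper unit on a dark plate (200 x 150 mm), bolted to the counter, with a round dark steel dial (216 mm across, top face 66 mm above the counter, small yellow ticks every 15 degrees). The blue spoked wheel is 154 mm over the rim; its rim circle has a radius of 70 mm, the top of rim, spokes and hub is at most 8 mm above this point.
- wheel (a joint): Angle of the handwheel in rad, growing anticlockwise as seen from above (opening); stops at 0 (shut) and 3.4. A stiff stem: it needs about 0.2 N m to turn (3 N at the rim) and stays where it is left.
- pointer_tip (a point): Tip of the white pointer on the wheel, 92 mm from the wheel's axis, exactly opposite the crank grip's hinge; it sweeps over the dial. Its x axis points from the tip to the wheel's axis.
- marker_mid (a point): Red marker clip fixed on the dial's edge, 16 mm wide along the edge and 22 mm in the radial direction, its top 76 mm above the counter. The point lies on its middle line on the top, 100 mm from the wheel's axis; its x axis points to the wheel's axis. It always lies between 0.7 and 2.8 rad anticlockwise of the pointer's start.
- grip_hinge (a point): Hinge of the folding crank grip, in a dark steel fork on the wheel's rim, 70 mm from the wheel's axis and 36 mm above the rim's mid-plane (116 mm above the counter). The hinge pin is horizontal, tangential to the rim. The fork's cheeks stand 33 mm apart over their outsides, reach 11 mm inwards from the hinge and 8 mm above it.
- grip_knob (a point): Centre of the orange ball knob (32 mm in diameter) at the end of the folding crank grip, 72 mm from its hinge; a round steel bar 13 mm in diameter joins it to the hinge, and the knob spins freely about that bar. Folded, the bar lies level across the wheel and the knob lies over the wheel's hub, 116 mm above the counter, with 14 mm free under the knob; upright, the knob stands above the rim, its centre 188 mm above the counter, as a crank handle.
- grip (a joint): Angle of the folding grip in rad: 0 = flat over the wheel (stop), 1.571 = upright (stop). It swings in the vertical plane through the wheel's axis. It stays at whatever angle it is left and takes about 0.1 N m to swing (1.5 N at its knob). A pinched knob may creep along flat fingers as the bar swings, by some 15 percent of its path.
- shaker: Bystander: aluminium flour shaker, 66 mm across, 105 mm tall, loose, beside the valve; origin under its centre.
- scraper: Bystander: dough scraper, steel blade with white handle, about 100 x 130 mm, 20 mm high, lying between the valve and the robot; origin under it.
- jug: Bystander: steel mug, 84 mm across, 100 mm tall, beside the valve; origin under its centre.
- bowl: Bystander: steel bowl, 170 mm across, 70 mm high; origin under its centre.
- oil: Bystander: green oil bottle, 68 mm across, 220 mm tall; origin under its centre.
- tomatoes: Bystander: red tomato can, 100 mm across, 120 mm tall; origin under its centre.
- flourbrush: Bystander: flour brush lying flat; origin under its middle.

How it is judged (in metres and radians):
On the way, in this order (a step that is already met when the one before it is completed fails the run):
1. the grip stands upright (within 10 degrees) while the wheel is still where it was (pointer moved less than 25 mm) (value of joint grip above 1.396 rad and distance of pointer_tip from where it was at the start of the episode below 0.025 m), for 0.2 s.
2. with the grip out (at least 70 degrees), the wheel stands still with its pointer at the red marker (within 0.09 rad) (value of joint grip above 1.22 rad and angle between the x axis of pointer_tip and the x axis of marker_mid, either way round below 0.09 rad and horizontal distance between pointer_tip and marker_mid below 0.03 m and velocity of joint wheel between -0.05 and 0.05 rad/s), for 0.3 s.
At the end, for the whole second after the job is handed in: The pointer points at the middle of the red marker within 0.09 rad (about 5 degrees, 8 mm at the dial's edge), the grip is folded down flat (within 12 degrees of its stop), and wheel and grip are at rest (value of joint grip below 0.21 rad and angle between the x axis of pointer_tip and the x axis of marker_mid, either way round below 0.09 rad and horizontal distance between pointer_tip and marker_mid below 0.03 m and velocity of joint wheel between -0.05 and 0.05 rad/s and velocity of joint grip between -0.1 and 0.1 rad/s); the robot touches nothing.
It fails at once if one of the other things on the counter is moved by more than 40 mm (distance of any of shaker, scraper, jug, bowl, oil, tomatoes, flourbrush from where it was at the start of the episode above 0.04 m).
It also fails if it takes over 67 s, if anything falls off the work surface, if the arm or the gripper's body presses on something with over 40 N, if the wrist force passes 120 N, or if a joint passes its speed limit or range.

## Robot

A 6-joint arm with a two-finger parallel gripper is mounted at the origin on the work surface. World frame = base frame: x ahead of the robot, y to its left, z up, the work surface at z = 0. Lengths are in mm, angles in rad, forces in N, time in s.
With the tool pointing down it reaches from about 350 to 975 mm from the base axis. Payload 7.1 kg.
Tool frame: the origin (TCP) lies between the finger pads; the fingertips stand 14 mm ahead of it and the grasp point (between the pads) lies 5 mm behind it; z points along the fingers, y is the direction in which the jaws open and shut (so a half turn about z gives the same grasp; the last joint's range is limited). The gripper opens to 88 mm and grips with 3 to 60 N. Pads are 20 mm wide; open, the fingers measure 115 mm over their backs; the gripper's body (75 mm by 178 mm) begins 61 mm behind the grasp point.
Start: joints at [1.155, 0.423, 1.63, -0, 1.089, -0.019], TCP at [241.511, 576.435, 236.675] pointing down, gripper open.
Joint ranges: [-3, 3], [-0.9, 2.11], [0.09, 2.58], [-1.31, 4.45], [0.11, 2.69], [-2.54, 2.54]. Speed limits (rad/s): [2.39, 2.39, 3.01, 3.14, 3.14, 3.14].

## Interface

Orientations are given as a rotation vector (axis times angle).
In Python, from workcell import get_obs, get_image, calibration, close_job, regions_of, place_of gives the robot as it stands.
- The arm moves only by the tool move_arm, never from a script. Its argument "deltas" is a list of rows, each a list of 5 numbers: the closure in counts, from 0 (fully open) to 255 (shut), then the shift along the tool's x, y, z in m, then the turn about the tool's z in rad. In form: [[grip, x, y, z, roll], ...]. A call has 1 to 5 rows; each row is the pose to reach, as a shift and turn from the pose commanded when the call began, along the tool's axes at that moment; what a row does not reach only later rows make up. A row lasts 1/12 s, in which the tool goes at most 41.7 mm and 7.16 degrees, less where a joint would pass 70% of its speed; a pose out of reach is approached as far as the arm can. A call with a gripper value outside its range is refused whole. The fingers move at their own pace and stop on an object; the grip force is fixed at half the most. Time passes only in rows, so rows that repeat a pose let the fingers close. It gives the time, the measured TCP pose, the force and the opening at its end, in the units of the state.
- get_obs(): the state, without advancing time (a new reading comes with each control period).
- get_image(name): name is "scene" or "top"; returns the picture (384x512x3 uint8, blue, green, red); there is no depth.
- calibration(name): a dict with "intrinsics" (3x3 intrinsics, pixels), "world_to_cam" (4x4, takes a point from world to camera coordinates). Camera axes: x right, y down, z forward; pixel columns grow to the right and rows downward; lengths in mm; the calibration is good to about 2 mm. A picture is of the moment at which its call begins. calibration takes no time and is no camera call.
- close_job(): hands the job in, once; it reports no verdict.
Trained networks look in the newest picture that a camera, given by its name, has taken for a name from the list of things; names that differ only in an ending like _2 or _b are one class to them, and where a whole thing is asked for, a point or a joint stands for the part that bears it (a point fixed in the world has none). Each returns a list of dicts, best first, with "conf" (0 to 1); they miss things now and then, are a little off and sometimes report something else, mostly with a low value. They report only what shows in the picture. A call takes as long as a camera call.
- regions_of(camera, name): "region" (384x512 bool, what is visible of it).
- place_of(camera, name): "location" ([x, y, z] in mm, in world coordinates, good to about 4 mm: a listed point, or the origin of a listed thing).
The state is a dict: "t": time; "qpos": joint angles; "qvel": joint speeds; "joint_torque": joint torques, N m; "ee_pos": TCP position; "orientation": TCP orientation; "ft_force": force on the tool from outside, world axes, zero at the start; "moment": the same for the moment, N m; "width": finger opening in mm.
Only numpy, scipy, OpenCV 4.12 (cv2) and the standard library are available. Lean on these libraries where they do the work, as an engineer would, in place of code of your own. Each camera call takes 0.05 s, during which the arm holds its last target.

## Working session

There is one attempt and no reset: what is moved stays moved. The work goes in short steps, Python scripts to look and compute and a tool call to move; the robot and the scene stay as the last step left them, time stands still between calls to the robot, and variables do not carry over. Pictures are saved under pics/ and viewed, and the job is handed in when it is done.

Besides the shell and the picture viewer there is one more tool, called after "Request:" by a JSON object that holds its "api" and its "payload". move_arm: Moves the arm, as the interface text tells. Its arguments: {"type":"object","properties":{"deltas":{"type":"array","items":{"type":"array","items":{"type":"number"}}}},"required":["deltas"]}

```bash
mkdir -p pics; ls; python3 - <<'E'
from workcell import *
import cv2,numpy as np
o=get_obs();print({k:np.round(v,3).tolist() for k,v in o.items()})
for c in("scene","top"):
    im=get_image(c);cv2.imwrite(f"pics/{c}0.png",im)
    for n in("valve_axis","pointer_tip","marker_mid","grip_hinge","grip_knob","shaker","jug","scraper","bowl","oil","tomatoes","flourbrush"):
        print(c,n,[(np.round(d["location"]).tolist(),round(d["conf"],2)) for d in place_of(c,n)][:2])
    
print(get_obs()["t"])
E
```

```text
pics
{'t': 0.0, 'qpos': [1.155, 0.424, 1.631, 0.0, 1.089, -0.019], 'qvel': [-0.0, 0.001, -0.001, 0.001, -0.0, -0.001], 'joint_torque': [-0.001, -54.461, -27.367, 0.064, 0.023, -0.0], 'ee_pos': [241.311, 575.968, 235.913], 'orientation': [-0.619, -3.08, 0.002], 'ft_force': [-0.232, 0.567, 0.044], 'moment': [0.036, -0.003, 0.019], 'width': 87.92}
scene valve_axis [([544.0, -103.0, 79.0], 0.67), ([351.0, -86.0, 1.0], 0.2)]
scene pointer_tip [([457.0, -82.0, 84.0], 0.91)]
scene marker_mid [([498.0, -191.0, 77.0], 0.43), ([508.0, -298.0, 6.0], 0.24)]
scene grip_hinge [([614.0, -119.0, 121.0], 0.73), ([588.0, 482.0, -0.0], 0.47)]
scene grip_knob [([540.0, -97.0, 123.0], 0.6), ([512.0, -299.0, 4.0], 0.6)]
scene shaker [([512.0, -301.0, 3.0], 0.7)]
scene jug [([624.0, 88.0, 3.0], 0.66), ([351.0, -87.0, 1.0], 0.43)]
scene scraper [([349.0, -86.0, 2.0], 0.57)]
scene bowl [([359.0, -482.0, 4.0], 0.88)]
scene oil [([586.0, 482.0, -1.0], 0.74)]
scene tomatoes [([626.0, -452.0, 0.0], 0.57)]
scene flourbrush [([344.0, 421.0, 0.0], 0.65)]
top valve_axis [([543.0, -105.0, 80.0], 0.66)]
top pointer_tip [([455.0, -86.0, 86.0], 0.98)]
top marker_mid [([494.0, -191.0, 74.0], 0.38)]
top grip_hinge [([611.0, -119.0, 116.0], 0.57)]
top grip_knob []
top shaker [([511.0, -298.0, -1.0], 0.63)]
top jug [([621.0, 82.0, -2.0], 0.97)]
top scraper [([350.0, -86.0, -3.0], 0.8)]
top bowl [([363.0, -483.0, -0.0], 0.78), ([513.0, -296.0, 3.0], 0.3)]
top oil [([590.0, 487.0, 2.0], 0.6), ([539.0, -102.0, 126.0], 0.19)]
top tomatoes [([625.0, -455.0, 2.0], 0.76), ([449.0, -85.0, 82.0], 0.46)]
top flourbrush [([345.0, 425.0, 2.0], 0.92)]
1.3
```

View pics/scene0.png

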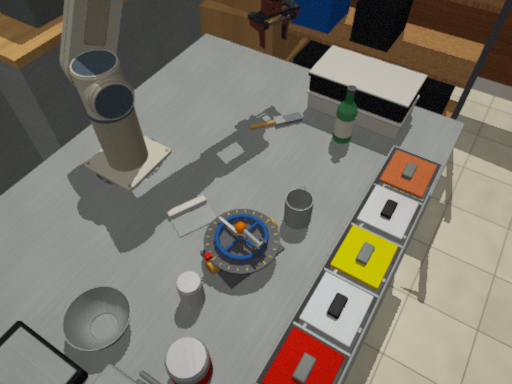

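View pics/top0.png

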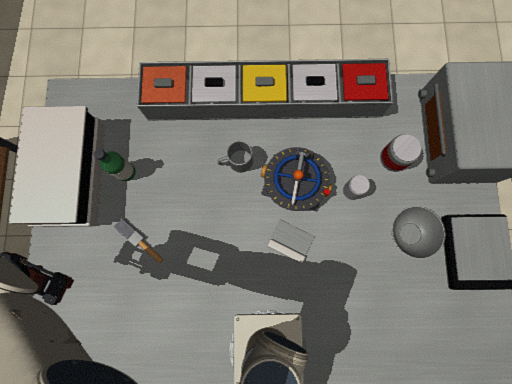

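```bash
cat > h.py <<'E'
import numpy as np,cv2
from workcell import *
def proj(c,P):
    k=calibration(c);K=np.array(k["intrinsics"]);T=np.array(k["world_to_cam"])
    p=T[:3,:3]@np.asarray(P,float)+T[:3,3];p=K@p;return p[:2]/p[2]
def ray(c,uv,z):
    k=calibration(c);K=np.array(k["intrinsics"]);T=np.array(k["world_to_cam"])
    R=T[:3,:3];o=-R.T@T[:3,3];d=R.T@np.linalg.solve(K,[uv[0],uv[1],1.]);return o+d*(z-o[2])/d[2]
def crop(c,im,P,r,name,s=6):
    u=proj(c,P).astype(int);x0,y0=u-r
    a=im[max(y0,0):y0+2*r,max(x0,0):x0+2*r];cv2.imwrite(name,cv2.resize(a,None,fx=s,fy=s,interpolation=cv2.INTER_CUBIC))
    return max(x0,0),max(y0,0)
E
python3 - <<'E'
from h import *
for c in("scene","top"):
    im=cv2.imread(f"pics/{c}0.png");print(crop(c,im,[543,-104,80],48,f"pics/{c}0c.png"))
    h=cv2.cvtColor(im,cv2.COLOR_BGR2HSV)
    for nm,lo,hi,z in(("red",(0,180,90),(4,255,255),76),("red2",(172,150,80),(180,255,255),76),("or",(7,200,120),(15,255,255),116)):
        m=cv2.inRange(h,lo,hi);u=proj(c,[543,-104,80]).astype(int);q=np.zeros_like(m);cv2.circle(q,tuple(map(int,u)),46,255,-1);m&=q
        ys,xs=np.nonzero(m);print(c,nm,len(xs), xs.mean() if len(xs) else 0, ys.mean() if len(xs) else 0, ray(c,(xs.mean(),ys.mean()),z).round(1) if len(xs) else 0)
    for n in("valve_axis","pointer_tip","marker_mid"): pass
    print(c,proj(c,[543.5,-104,80]))
E
```

```text
(np.int64(192), np.int64(188))
scene red 38 207.28947368421052 255.3421052631579 [ 496.5 -199.4   76. ]
scene red2 3 208.33333333333334 256.6666666666667 [ 501.4 -201.3   76. ]
scene or 40 240.4 227.8 [539.8 -98.5 116. ]
scene [240.923315   236.97285873]
(np.int64(249), np.int64(128))
top red 23 326.2608695652174 191.52173913043478 [ 492.7 -196.4   76. ]
top red2 4 324.75 190.75 [ 495.3 -191.6   76. ]
top or 67 297.95522388059703 174.11940298507463 [ 542.  -102.5  116. ]
top [297.36708033 176.31951365]
```

```bash
python3 - <<'E'
import cv2,numpy as np
a=cv2.imread("pics/scene0c.png");b=cv2.imread("pics/top0c.png");cv2.imwrite("pics/both0.png",cv2.resize(np.hstack([a,b]),(800,400*1)))
E
```

```text
(no output)
```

View pics/both0.png

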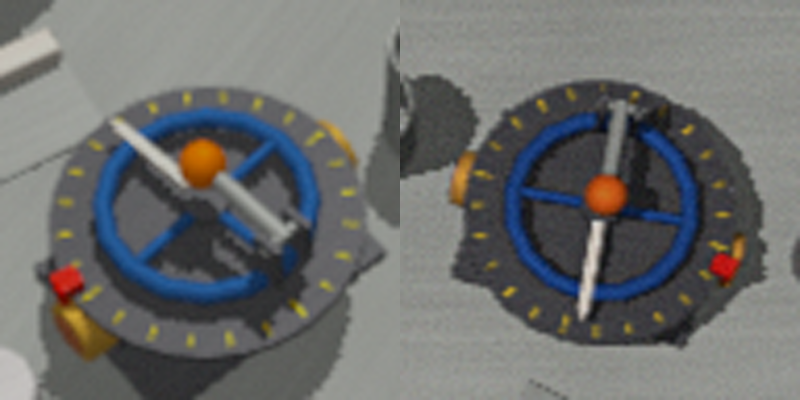

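```bash
cat >> h.py <<'E'
from scipy.optimize import least_squares
def axisfit(c,im):
    h=cv2.cvtColor(im,cv2.COLOR_BGR2HSV);m=cv2.inRange(h,(100,120,50),(125,255,255))
    ys,xs=np.nonzero(m);P=np.array([ray(c,(x,y),82)[:2] for x,y in zip(xs,ys)])
    P=P[np.hypot(*(P-[543,-104]).T)<95];P=P[np.hypot(*(P-[543,-104]).T)>55]
    r=least_squares(lambda p:np.hypot(*(P-p[:2]).T)-70,[543,-104],loss="soft_l1");return r.x
def white(c,im,A,a0,z=84):
    best=[]
    g=im.min(2).astype(float)
    for a in np.arange(a0-.5,a0+.5,.005):
        s=[ ]
        for r in np.arange(35,90,2.5):
            u=proj(c,[A[0]+r*np.cos(a),A[1]+r*np.sin(a),z]);s.append(cv2.getRectSubPix(g.astype(np.float32),(1,1),(float(u[0]),float(u[1])))[0,0])
        best.append((np.mean(s),a))
    b=np.array(best);k=b[:,0]>b[:,0].max()*0.8;return (b[k,0]*b[k,1]).sum()/b[k,0].sum(),b[k].shape
E
python3 - <<'E'
from h import *
for c in("scene","top"):
    im=cv2.imread(f"pics/{c}0.png");A=axisfit(c,im);print(c,A,white(c,im,A,2.92))
    h=cv2.cvtColor(im,cv2.COLOR_BGR2HSV);m=cv2.inRange(h,(0,170,60),(5,255,255))|cv2.inRange(h,(172,170,60),(180,255,255))
    ys,xs=np.nonzero(m);P=np.array([ray(c,(x,y),74)[:2] for x,y in zip(xs,ys)]);k=np.hypot(*(P-A).T)<125;k&=np.hypot(*(P-A).T)>75
    q=P[k].mean(0);d=q-A;print(k.sum(),q,np.hypot(*d),np.arctan2(d[1],d[0])+2*np.pi)
for s in[((455,-86),(543,-105)),((457,-82),(544,-103))]:
    d=np.subtract(*s);print(np.arctan2(d[1],d[0]))
E
```

```text
Traceback (most recent call last):
  File "h.py", line 25, in white
    u=proj(c,[A[0]+r*np.cos(a),A[1]+r*np.sin(a),z]);s.append(cv2.getRectSubPix(g.astype(np.float32),(1,1),(float(u[0]),float(u[1])))[0,0])
  File "h.py", line 4, in proj
    k=calibration(c);K=np.array(k["intrinsics"]);T=np.array(k["world_to_cam"])
ValueError: time passes only in moves, steps and waits
```

```bash
sed -i 's/calibration(c);K/cal(c);K/' h.py; cat >> h.py <<'E'
import functools
@functools.lru_cache(None)
def cal(c): return calibration(c)
E
cat > m.py <<'E'
from h import *
import sys
def meas(tag,a0=2.92):
  for c in("scene","top"):
    im=cv2.imread(f"pics/{c}{tag}.png");A=axisfit(c,im);print(c,A,white(c,im,A,a0))
    h=cv2.cvtColor(im,cv2.COLOR_BGR2HSV);m=cv2.inRange(h,(0,170,60),(5,255,255))|cv2.inRange(h,(172,170,60),(180,255,255))
    ys,xs=np.nonzero(m);P=np.array([ray(c,(x,y),74)[:2] for x,y in zip(xs,ys)]);k=np.hypot(*(P-A).T)<125;k&=np.hypot(*(P-A).T)>75
    q=P[k].mean(0);d=q-A;print("marker",k.sum(),q,np.hypot(*d),np.arctan2(d[1],d[0])+2*np.pi)
if __name__=="__main__": meas(sys.argv[1],float(sys.argv[2]))
E
python3 m.py 0 2.92; python3 -c "from h import *;o=get_obs();print(o['t'],o['ee_pos'])"
```

```text
scene [ 543.33463645 -102.55063307] (np.float64(2.9049741836793017), (27, 2))
marker 43 [ 496.62326481 -198.77034077] 106.95879762558162 4.260436239441458
top [ 541.1470567  -102.24726405] (np.float64(2.935382331356148), (21, 2))
marker 30 [ 493.31498542 -196.73914814] 105.90856057647652 4.243791327047038
1.3 [241.51964628 576.43795975 236.69429329]
```

```bash
cat >> h.py <<'E'
def plan(cur,wps,g=0):
    """cur=(x,y,z,psi) ; wps list of the same; prints tool-frame rows"""
    s=cur[3];Y=np.array([np.cos(s),np.sin(s)]);X=np.array([-Y[1],Y[0]])
    for i in range(0,len(wps)):
        w=wps[i];d=np.array(w[:2])-cur[:2]
        print([g,round(d@X/1000,4),round(d@Y/1000,4),round((cur[2]-w[2])/1000,4),round(-(w[3]-s),3)])
def go(cur,tgt,n,g=0):
    cur=np.array(cur,float);tgt=np.array(tgt,float);k=[cur+(tgt-cur)*(i+1)/n for i in range(n)]
    for i in range(0,n,5):
        plan(cur if i==0 else k[i-1],k[i:i+5],g);print()
E
python3 - <<'E'
from h import *
go((241.5,576.4,236.7,1.174),(541,-103,200,-1.793),25)
E
```

```text
[0, np.float64(-0.0216), np.float64(-0.0204), np.float64(0.0015), np.float64(0.119)]
[0, np.float64(-0.0431), np.float64(-0.0409), np.float64(0.0029), np.float64(0.237)]
[0, np.float64(-0.0647), np.float64(-0.0613), np.float64(0.0044), np.float64(0.356)]
[0, np.float64(-0.0862), np.float64(-0.0817), np.float64(0.0059), np.float64(0.475)]
[0, np.float64(-0.1078), np.float64(-0.1022), np.float64(0.0073), np.float64(0.593)]

[0, np.float64(-0.0293), np.float64(-0.0049), np.float64(0.0015), np.float64(0.119)]
[0, np.float64(-0.0586), np.float64(-0.0098), np.float64(0.0029), np.float64(0.237)]
[0, np.float64(-0.0879), np.float64(-0.0147), np.float64(0.0044), np.float64(0.356)]
[0, np.float64(-0.1172), np.float64(-0.0196), np.float64(0.0059), np.float64(0.475)]
[0, np.float64(-0.1465), np.float64(-0.0244), np.float64(0.0073), np.float64(0.593)]

[0, np.float64(-0.027), np.float64(0.0123), np.float64(0.0015), np.float64(0.119)]
[0, np.float64(-0.054), np.float64(0.0247), np.float64(0.0029), np.float64(0.237)]
[0, np.float64(-0.0811), np.float64(0.037), np.float64(0.0044), np.float64(0.356)]
[... 301 characters left out ...]
float64(0.0029), np.float64(0.237)]
[0, np.float64(-0.0465), np.float64(0.076), np.float64(0.0044), np.float64(0.356)]
[0, np.float64(-0.062), np.float64(0.1013), np.float64(0.0059), np.float64(0.475)]
[0, np.float64(-0.0775), np.float64(0.1266), np.float64(0.0073), np.float64(0.593)]

[0, np.float64(0.0013), np.float64(0.0297), np.float64(0.0015), np.float64(0.119)]
[0, np.float64(0.0026), np.float64(0.0593), np.float64(0.0029), np.float64(0.237)]
[0, np.float64(0.0039), np.float64(0.089), np.float64(0.0044), np.float64(0.356)]
[0, np.float64(0.0052), np.float64(0.1187), np.float64(0.0059), np.float64(0.475)]
[0, np.float64(0.0065), np.float64(0.1484), np.float64(0.0073), np.float64(0.593)]
```

Request:
{"api": "move_arm", "payload": {"deltas": [[0,-0.022,-0.02,0.0015,0.119],[0,-0.043,-0.041,0.003,0.237],[0,-0.065,-0.061,0.0045,0.356],[0,-0.086,-0.082,0.006,0.475],[0,-0.108,-0.102,0.007,0.593]]}}

```text
t: 1.72
ee_pos: [301.8, 439.3, 229.6]
orientation: [1.499, 2.761, -0.0]
ft_force: [0.2, 0.1, -0.1]
width: 87.8
```

```bash
cat > st.py <<'E'
from h import *
from scipy.spatial.transform import Rotation as Ro
o=get_obs();R=Ro.from_rotvec(o["orientation"]).as_matrix();print(o["t"],np.round(o["ee_pos"],1),"psi",round(np.arctan2(R[1,1],R[0,1]),3),"z",np.round(R[:,2],3),"F",np.round(o["ft_force"],1),"M",np.round(o["moment"],2),"w",round(float(o["width"]),1),"q",np.round(o["qpos"],2))
E
python3 st.py
```

```text
1.7167 [301.8 439.3 229.6] psi 0.576 z [-0. -0. -1.] F [ 0.2  0.1 -0.1] M [-0.09  0.01 -0.03] w 87.8 q [ 0.95  0.3   1.84 -0.    1.    0.37]
```

Request:
{"api": "move_arm", "payload": {"deltas": [[0,-0.029,-0.005,0.0015,0.119],[0,-0.059,-0.01,0.003,0.237],[0,-0.088,-0.015,0.0045,0.356],[0,-0.117,-0.02,0.006,0.475],[0,-0.1465,-0.0245,0.007,0.593]]}}

```text
t: 2.13
ee_pos: [361.9, 303.4, 222.7]
orientation: [2.241, 2.202, 0.0]
ft_force: [1.1, 0.0, 0.3]
width: 87.8
```

Request:
{"api": "move_arm", "payload": {"deltas": [[0,-0.027,0.0125,0.0015,0.119],[0,-0.054,0.025,0.003,0.237],[0,-0.081,0.037,0.0045,0.356],[0,-0.108,0.049,0.006,0.475],[0,-0.135,0.0615,0.007,0.593]]}}

```text
t: 2.55
ee_pos: [421.8, 167.6, 215.8]
orientation: [2.787, 1.451, 0.001]
ft_force: [-0.3, 0.2, 0.3]
width: 87.7
```

Request:
{"api": "move_arm", "payload": {"deltas": [[0,-0.0155,0.025,0.0015,0.119],[0,-0.031,0.051,0.003,0.237],[0,-0.0465,0.076,0.0045,0.356],[0,-0.062,0.101,0.006,0.475],[0,-0.0775,0.1265,0.007,0.593]]}}

```text
t: 2.97
ee_pos: [481.9, 31.8, 208.8]
orientation: [3.089, 0.573, 0.001]
ft_force: [1.2, 0.7, 0.4]
width: 87.8
```

Request:
{"api": "move_arm", "payload": {"deltas": [[0,0.0015,0.03,0.0015,0.119],[0,0.0025,0.059,0.003,0.237],[0,0.004,0.089,0.0045,0.356],[0,0.005,0.119,0.006,0.475],[0,0.0065,0.1485,0.007,0.593]]}}

```text
t: 3.38
ee_pos: [542.0, -104.2, 201.7]
orientation: [3.121, -0.355, 0.0]
ft_force: [1.0, -0.5, 0.3]
width: 87.8
```

```bash
python3 st.py
```

```text
3.3833 [ 542.  -104.2  201.7] psi -1.797 z [ 0. -0. -1.] F [ 1.  -0.5  0.3] M [ 0.04  0.11 -0.02] w 87.8 q [-0.21  0.36  1.82  0.    0.96  1.59]
```

Request:
{"api": "move_arm", "payload": {"deltas": [[0,-0.001,-0.001,0.02,0],[0,-0.001,-0.001,0.045,0],[0,-0.001,-0.001,0.07,0],[0,-0.001,-0.001,0.0925,0],[0,-0.001,-0.001,0.0925,0]]}}

```text
t: 3.8
ee_pos: [538.2, -101.0, 105.5]
orientation: [-3.122, 0.345, 0.011]
ft_force: [-0.1, 0.8, -0.3]
width: 87.9
```

```bash
cat > pic.py <<'E'
from h import *
import sys
t=sys.argv[1];L=[]
for c in("scene","top"):
    im=get_image(c);cv2.imwrite(f"pics/{c}{t}.png",im);crop(c,im,[560,-104,110],45,f"pics/tmp_{c}.png",s=4);L.append(cv2.imread(f"pics/tmp_{c}.png"))
cv2.imwrite(f"pics/b{t}.png",np.hstack(L))
E
python3 pic.py 1;python3 st.py
```

```text
3.9 [ 540.6 -101.4  109. ] psi -1.791 z [-0.002  0.    -1.   ] F [0.6 0.5 0.3] M [-0.    0.17  0.01] w 88.0 q [-0.21  0.5   1.88 -0.    0.77  1.58]
```

View pics/b1.png

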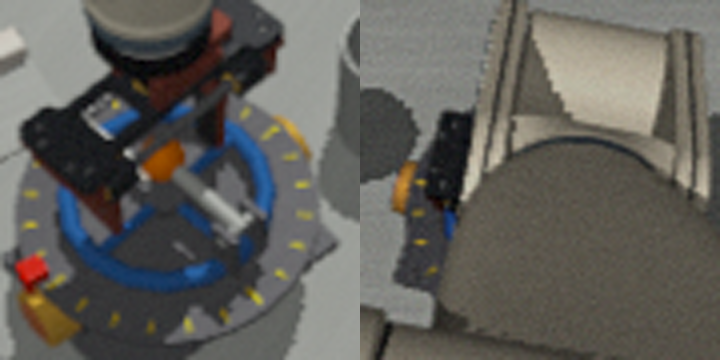

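Request:
{"api": "move_arm", "payload": {"deltas": [[255,0,0,0,0],[255,0,0,0,0],[255,0,0,0,0],[255,0,0,0,0],[255,0,0,0,0]]}}

```text
t: 4.32
ee_pos: [541.2, -101.5, 110.0]
orientation: [3.122, -0.345, 0.002]
ft_force: [0.7, 0.3, 0.4]
width: 57.9
```

Request:
{"api": "move_arm", "payload": {"deltas": [[255,0,0,0,0],[255,0,0,0,0]]}}

```text
t: 4.48
ee_pos: [541.0, -101.4, 109.4]
orientation: [3.123, -0.345, 0.001]
ft_force: [-0.2, -0.2, 1.1]
width: 44.6
```

```bash
python3 st.py; python3 -c "
import numpy as np
for t in range(5,101,5): a=np.radians(t);print(t,round(.072*(1-np.cos(a)),4),round(-.072*np.sin(a),4))"
```

```text
4.4833 [ 541.  -101.4  109.4] psi -1.791 z [ 0. -0. -1.] F [-0.2 -0.2  1.1] M [0.02 0.14 0.03] w 44.6 q [-0.21  0.5   1.88  0.    0.77  1.58]
5 0.0003 -0.0063
10 0.0011 -0.0125
15 0.0025 -0.0186
20 0.0043 -0.0246
25 0.0067 -0.0304
30 0.0096 -0.036
35 0.013 -0.0413
40 0.0168 -0.0463
45 0.0211 -0.0509
50 0.0257 -0.0552
55 0.0307 -0.059
60 0.036 -0.0624
65 0.0416 -0.0653
70 0.0474 -0.0677
75 0.0534 -0.0695
80 0.0595 -0.0709
85 0.0657 -0.0717
90 0.072 -0.072
95 0.0783 -0.0717
100 0.0845 -0.0709
```

Request:
{"api": "move_arm", "payload": {"deltas": [[255,0,0,0,0],[255,0,0,0,0],[255,0,0,0,0],[255,0,0,0,0],[255,0,0,0,0]]}}

```text
t: 4.9
ee_pos: [540.7, -101.6, 109.1]
orientation: [3.122, -0.345, -0.0]
ft_force: [-1.0, -1.1, 0.8]
width: 30.7
```

```bash
python3 st.py
```

```text
4.9 [ 540.7 -101.6  109.1] psi -1.791 z [-0. -0. -1.] F [-1.  -1.1  0.8] M [-0.36  0.22 -0.05] w 30.7 q [-0.21  0.5   1.88 -0.    0.77  1.58]
```

Request:
{"api": "move_arm", "payload": {"deltas": [[255,0.0003,0,-0.0063,0],[255,0.0011,0,-0.0125,0],[255,0.0025,0,-0.0186,0],[255,0.0043,0,-0.0246,0],[255,0.0067,0,-0.0304,0]]}}

```text
t: 5.32
ee_pos: [547.8, -103.0, 140.3]
orientation: [3.122, -0.345, 0.001]
ft_force: [3.1, -3.2, -5.4]
width: 30.5
```

```bash
python3 pic.py 2;python3 st.py
```

```text
5.4167 [ 547.8 -103.   140.8] psi -1.791 z [ 0.001 -0.    -1.   ] F [ 0.5 -2.5 -0.1] M [-0.34  0.17 -0.  ] w 30.6 q [-0.21  0.46  1.85 -0.    0.84  1.58]
```

View pics/b2.png

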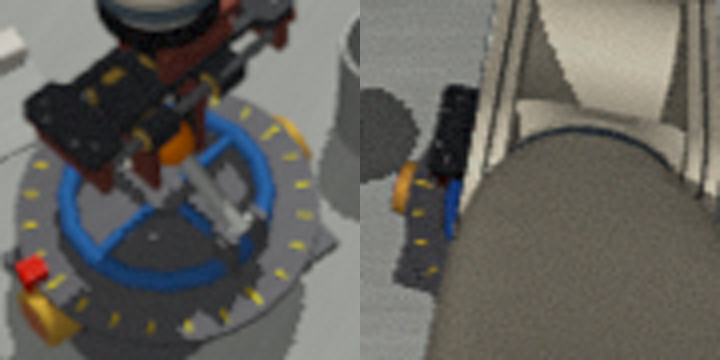

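Request:
{"api": "move_arm", "payload": {"deltas": [[255,0.0029,0,-0.0056,0],[255,0.0063,0,-0.0109,0],[255,0.0101,0,-0.0159,0],[255,0.0144,0,-0.0205,0],[255,0.019,0,-0.0248,0]]}}

```text
t: 5.83
ee_pos: [565.8, -106.9, 164.6]
orientation: [-3.122, 0.345, 0.002]
ft_force: [0.3, -1.4, -6.6]
width: 30.7
```

```bash
python3 pic.py 3;python3 st.py
```

```text
5.9333 [ 566.8 -107.1  165.4] psi -1.791 z [ 0.001  0.    -1.   ] F [-1.2 -0.2  2.3] M [-0.    0.45  0.  ] w 31.1 q [-0.21  0.44  1.79  0.    0.91  1.58]
```

View pics/b3.png

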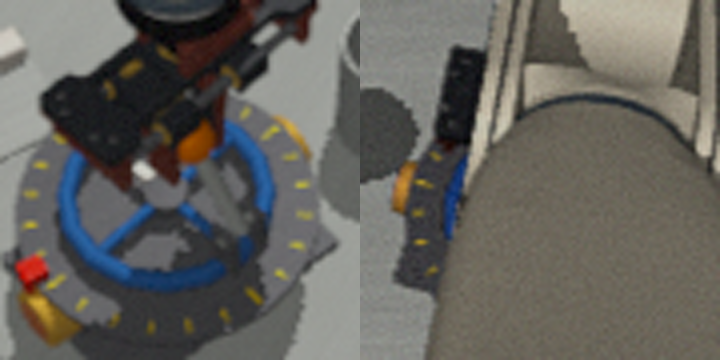

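```bash
cat >> h.py <<'E'
def knob(im,phi,A=(543,-103.5),c="scene"):
    h=cv2.cvtColor(im,cv2.COLOR_BGR2HSV);m=cv2.inRange(h,(6,190,70),(16,255,255))
    k=cal(c);K=np.array(k["intrinsics"]);T=np.array(k["world_to_cam"]);R=T[:3,:3];o=-R.T@T[:3,3]
    n,lab,st,ce=cv2.connectedComponentsWithStats(m)
    for i in range(1,n):
        if st[i,4]<12: continue
        u=ce[i];d=R.T@np.linalg.solve(K,[u[0],u[1],1.]);X=np.array([np.cos(phi),np.sin(phi),0]);N=np.array([-X[1],X[0],0])
        H=np.array([*A,0])+70*X+[0,0,116];P=o+d*((H-o)@N)/(d@N)
        a=np.arctan2(P[2]-H[2],-(P-H)@X);l=np.hypot(P[2]-H[2],(P-H)@X)
        if 40<l<110: print("knob",st[i].tolist(),ce[i].round(1),P.round(1),"grip deg",np.degrees(a).round(1),"len",l.round(1))
E
python3 - <<'E'
from h import *
for t in "0123": print(t);knob(cv2.imread(f"pics/scene{t}.png"),-.222)
E
```

```text
0
knob [235, 222, 11, 11, 79] [240.1 226.8] [ 542.5 -103.4  129.1] grip deg 10.5 len 71.8
1
knob [236, 223, 10, 10, 57] [240.9 227.9] [ 545.4 -104.   127.1] grip deg 9.4 len 68.4
2
knob [240, 219, 9, 10, 56] [244.1 224.1] [ 559.  -107.1  159.4] grip deg 39.0 len 68.9
3
knob [244, 218, 10, 10, 61] [248.8 223.4] [ 577.  -111.2  181.7] grip deg 61.9 len 74.5
```

Request:
{"api": "move_arm", "payload": {"deltas": [[255,0.005,0,-0.004,0],[255,0.0103,0,-0.0072,0],[255,0.0159,0,-0.0101,0],[255,0.0217,0,-0.0125,0],[255,0.0277,0,-0.0143,0]]}}

```text
t: 6.35
ee_pos: [593.4, -112.9, 178.9]
orientation: [-3.122, 0.345, 0.001]
ft_force: [-2.2, 1.9, -2.9]
width: 30.5
```

Request:
{"api": "move_arm", "payload": {"deltas": [[255,0.0061,0,-0.0014,0],[255,0.0123,0,-0.0022,0],[255,0.0186,0,-0.0025,0],[255,0.0216,0,-0.0025,0],[255,0.0236,0,-0.0025,0]]}}

```text
t: 6.77
ee_pos: [613.3, -117.5, 181.1]
orientation: [-3.122, 0.345, 0.013]
ft_force: [-18.9, 7.0, 13.2]
width: 30.8
```

```bash
python3 pic.py 4;python3 st.py; python3 -c "
from h import *
knob(cv2.imread('pics/scene4.png'),-.222)"
```

```text
6.8667 [ 613.1 -117.5  181.1] psi -1.791 z [-0.008  0.002 -1.   ] F [-15.3   6.6  10. ] M [0.99 2.7  0.02] w 30.4 q [-0.21  0.49  1.67  0.    0.99  1.58]
knob [258, 228, 9, 8, 41] [262. 232.] [ 622.8 -121.5  191.9] grip deg 98.8 len 76.8
```

View pics/b4.png

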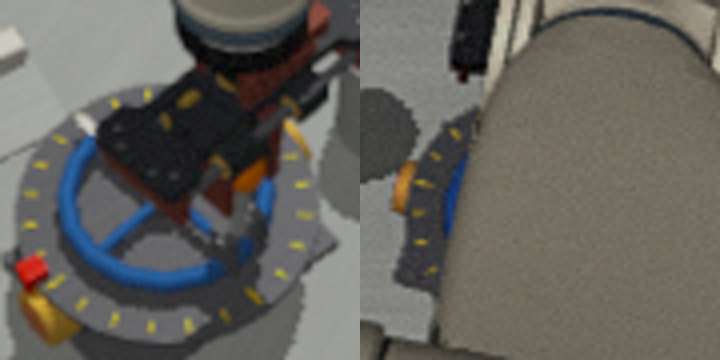

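```bash
python3 -c "
import numpy as np
for k in range(1,6):
  a=.06*k;print(round(-.0712*(1-np.cos(a)),4),round(-.0712*np.sin(a),4),-a)"
```

```text
-0.0001 -0.0043 -0.06
-0.0005 -0.0085 -0.12
-0.0012 -0.0127 -0.18
-0.002 -0.0169 -0.24
-0.0032 -0.021 -0.3
```

Request:
{"api": "move_arm", "payload": {"deltas": [[255,-0.0022,0,0,0],[255,-0.0022,0,0,0]]}}

```text
t: 7.03
ee_pos: [612.3, -117.3, 181.3]
orientation: [-3.122, 0.345, 0.006]
ft_force: [-9.8, 5.7, 4.7]
width: 30.9
```

```bash
python3 st.py
```

```text
7.0333 [ 612.3 -117.3  181.3] psi -1.791 z [-0.004  0.001 -1.   ] F [-9.8  5.7  4.7] M [ 0.81  1.77 -0.01] w 30.9 q [-0.21  0.49  1.67  0.    0.99  1.58]
```

Request:
{"api": "move_arm", "payload": {"deltas": [[255,-0.001,-0.0043,0,-0.06],[255,-0.0015,-0.0085,0,-0.12],[255,-0.002,-0.0127,0,-0.18],[255,-0.003,-0.0169,0,-0.24],[255,-0.004,-0.021,0,-0.3]]}}

```text
t: 7.45
ee_pos: [613.5, -97.7, 181.3]
orientation: [3.137, 0.13, -0.005]
ft_force: [-7.7, -4.1, 3.5]
width: 30.7
```

```bash
python3 pic.py 5;python3 st.py
```

```text
7.55 [613.5 -97.  181.3] psi -1.488 z [-0.003 -0.001 -1.   ] F [-8.1 -0.5  3.7] M [-0.16  1.55  0.01] w 30.3 q [-0.18  0.48  1.68 -0.    0.98  1.31]
```

View pics/b5.png

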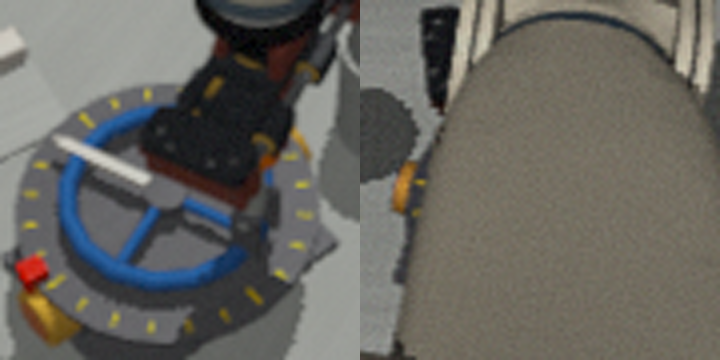

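Request:
{"api": "move_arm", "payload": {"deltas": [[255,-0.0005,-0.0043,0,-0.06],[255,-0.001,-0.0085,0,-0.12],[255,-0.0017,-0.0127,0,-0.18],[255,-0.0025,-0.0169,0,-0.24],[255,-0.0037,-0.021,0,-0.3]]}}

```text
t: 7.97
ee_pos: [609.0, -77.4, 181.4]
orientation: [3.082, 0.598, -0.002]
ft_force: [-5.3, -4.9, 0.6]
width: 30.8
```

Request:
{"api": "move_arm", "payload": {"deltas": [[255,-0.0002,-0.0043,0,-0.06],[255,-0.0007,-0.0085,0,-0.12],[255,-0.0014,-0.0127,0,-0.18],[255,-0.0022,-0.0169,0,-0.24],[255,-0.0034,-0.021,0,-0.3]]}}

```text
t: 8.38
ee_pos: [598.8, -59.3, 181.4]
orientation: [2.957, 1.051, -0.0]
ft_force: [-2.4, -6.1, -1.3]
width: 30.2
```

```bash
python3 pic.py 6;python3 st.py;python3 - <<'E'
from h import *
A=(543.5,-103)
for t,a0 in(("0",2.92),("5",3.22),("6",3.82)): print(white("scene",cv2.imread(f"pics/scene{t}.png"),A,a0))
E
```

```text
8.4833 [598.3 -58.7 181.4] psi -0.888 z [-0.    -0.002 -1.   ] F [-3.5 -3.3  0.3] M [-0.63  0.75 -0.02] w 30.8 q [-0.12  0.46  1.72 -0.    0.96  0.77]
(np.float64(2.897651140024539), (26, 2))
(np.float64(3.147815989113541), (28, 2))
(np.float64(3.7351557743159476), (27, 2))
```

View pics/b6.png

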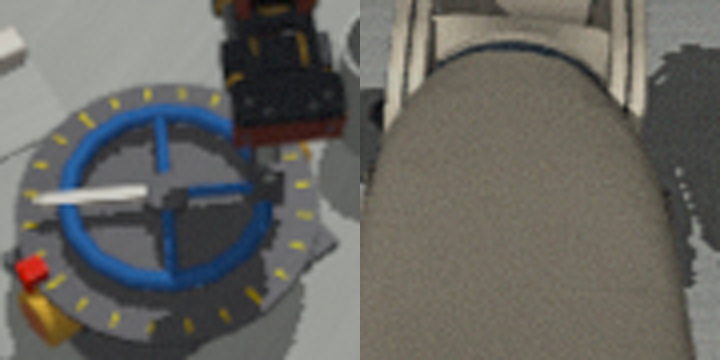

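Request:
{"api": "move_arm", "payload": {"deltas": [[255,-0.0001,-0.0043,0,-0.06],[255,-0.0005,-0.0085,0,-0.12],[255,-0.0012,-0.0127,0,-0.18],[255,-0.002,-0.0169,0,-0.24],[255,-0.0032,-0.021,0,-0.3]]}}

```text
t: 8.9
ee_pos: [583.6, -44.9, 181.4]
orientation: [2.767, 1.481, 0.001]
ft_force: [0.7, -5.9, -3.0]
width: 30.5
```

```bash
python3 pic.py 7;python3 st.py;python3 - <<'E'
from h import *
im=cv2.imread("pics/scene7.png")
crop("scene",im,[525,-150,80],25,"pics/z7.png",s=12)
print(white("scene",im,(543.5,-103),4.1), white("scene",im,(543.5,-103),4.1,z=88))
for n in("pointer_tip","valve_axis","marker_mid"): print(n,[(d["location"],d["conf"]) for d in place_of("scene",n)][:1])
E
```

```text
9.0 [583.  -44.5 181.4] psi -0.589 z [ 0.001 -0.002 -1.   ] F [-2.1 -4.  -1.6] M [-0.88  0.48  0.01] w 30.7 q [-0.1   0.43  1.76 -0.    0.94  0.5 ]
(np.float64(4.037689119492861), (28, 2)) (np.float64(4.075314939126746), (27, 2))
pointer_tip [([495.3, -176.7, 86.6], 0.82)]
valve_axis [([542.4, -102.9, 79.9], 0.8)]
marker_mid [([499.9, -188.9, 79.1], 0.47)]
```

View pics/z7.png

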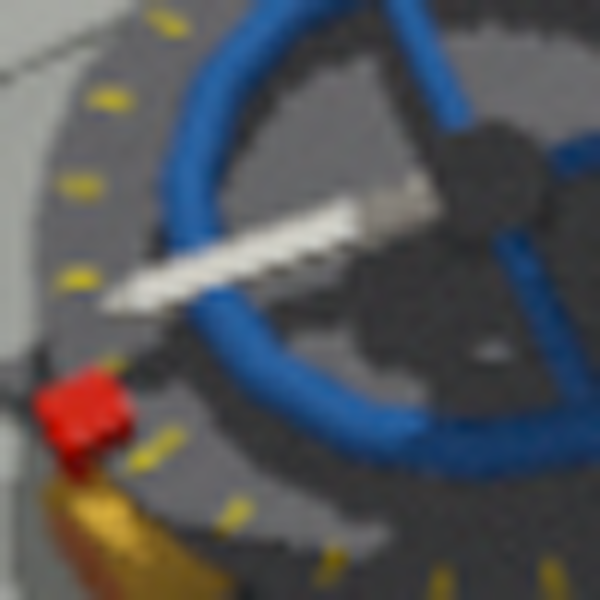

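```bash
cat > ov.py <<'E'
from h import *
def ov(t,mk,pt,A=(543.2,-103),s=12,r=25,c="scene",ctr=(525,-150,80),out=None):
    im=cv2.imread(f"pics/{c}{t}.png");u=proj(c,ctr).astype(int);x0,y0=u-r
    a=cv2.resize(im[y0:y0+2*r,x0:x0+2*r],None,fx=s,fy=s,interpolation=cv2.INTER_NEAREST)
    f=lambda P:tuple(np.round((proj(c,P)-[x0,y0]+.5)*s).astype(int).tolist())
    X=lambda a,rr,tt,z:(A[0]+rr*np.cos(a)-tt*np.sin(a),A[1]+rr*np.sin(a)+tt*np.cos(a),z)
    for z,col in((76,(0,255,0)),(66,(255,255,0))):
        cv2.polylines(a,[np.array([f(X(mk,rr,tt,z)) for rr,tt in((89,-8),(111,-8),(111,8),(89,8))])],True,col,1)
    cv2.line(a,f(X(pt,20,0,84)),f(X(pt,92,0,84)),(255,0,255),1)
    cv2.polylines(a,[np.array([f(X(q,70,0,86)) for q in np.arange(0,6.4,.1)])],True,(0,255,255),1)
    cv2.polylines(a,[np.array([f(X(q,108,0,66)) for q in np.arange(0,6.4,.1)])],True,(0,255,255),1)
    cv2.imwrite(out or f"pics/ov{t}{c}.png",a)
if __name__=="__main__":
    import sys; ov(sys.argv[1],float(sys.argv[2]),float(sys.argv[3]),c=sys.argv[4])
E
python3 ov.py 7 4.24 4.06 scene; python3 ov.py 0 4.24 2.92 top
python3 -c "
import cv2,numpy as np
cv2.imwrite('pics/o7.png',cv2.resize(np.hstack([cv2.imread('pics/ov7scene.png'),cv2.imread('pics/ov0top.png')]),(800,400)))"
```

```text
(no output)
```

View pics/o7.png

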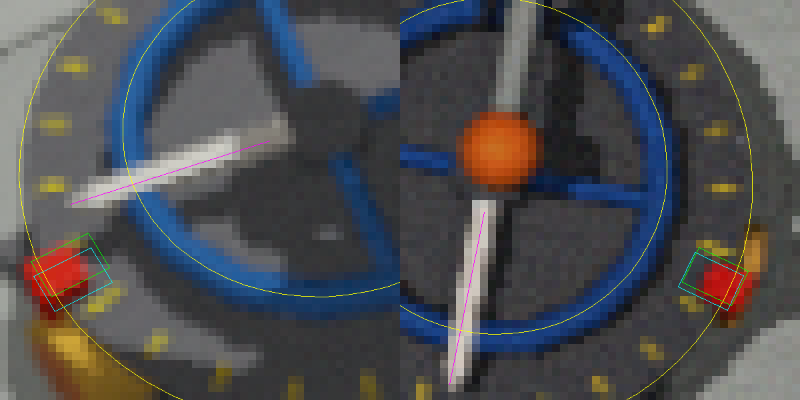

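Request:
{"api": "move_arm", "payload": {"deltas": [[255,-0.0001,-0.0028,0,-0.04],[255,-0.0003,-0.0057,0,-0.08],[255,-0.0005,-0.0085,0,-0.12],[255,-0.0005,-0.0085,0,-0.12]]}}

```text
t: 9.48
ee_pos: [576.0, -40.4, 181.4]
orientation: [2.675, 1.643, 0.0]
ft_force: [-1.2, -4.9, -3.3]
width: 30.8
```

```bash
python3 pic.py 8;python3 st.py;cat > tick.py <<'E'
from h import *
import sys
def ticks(c,t,A=(543.2,-103)):
    im=cv2.imread(f"pics/{c}{t}.png");h=cv2.cvtColor(im,cv2.COLOR_BGR2HSV)
    s=(im[:,:,2].astype(int)-im[:,:,0]);m=((s>45)&(h[:,:,0]>20)&(h[:,:,0]<34)).astype(np.uint8)
    n,l,st,ce=cv2.connectedComponentsWithStats(m)
    U=[];a=[]
    for i in range(1,n):
        ys,xs=np.nonzero(l==i);w=s[ys,xs];u=np.array([(xs*w).sum(),(ys*w).sum()])/w.sum()
        P=ray(c,u,66)[:2]-A
        if 2<=st[i,4]<30 and 80<np.hypot(*P)<110: U.append(u)
    U=np.array(U)
    def model(p,full=False):
        P=np.array([ray(c,u,66)[:2] for u in U])-p[:2];an=np.arctan2(P[:,1],P[:,0]);g=np.pi/12
        r=np.hypot(*P.T);d=(an-p[2]+g/2)%g-g/2
        return np.r_[(r-p[3]),d*95]
    best=min((least_squares(model,[*A,ph,95],loss="soft_l1",f_scale=2) for ph in np.arange(0,.26,.04)),key=lambda r:r.cost)
    p=best.x;print(c,t,len(U),"axis",p[:2].round(1),"phase",p[2].round(3),"r",p[3].round(1),"cost",best.cost.round(1));return p
def marker(c,t,A):
    im=cv2.imread(f"pics/{c}{t}.png");h=cv2.cvtColor(im,cv2.COLOR_BGR2HSV);m=cv2.inRange(h,(0,170,60),(5,255,255))|cv2.inRange(h,(172,170,60),(180,255,255))
    ys,xs=np.nonzero(m);P=np.array([ray(c,(x,y),74)[:2] for x,y in zip(xs,ys)]);k=np.hypot(*(P-A).T)<125;k&=np.hypot(*(P-A).T)>75
    d=P[k].mean(0)-A;return np.arctan2(d[1],d[0])+2*np.pi
for a in sys.argv[1:]:
    c,t,a0=a.split(",");p=ticks(c,t);im=cv2.imread(f"pics/{c}{t}.png")
    print(" marker",marker(c,t,p[:2]).round(3),"pointer z84,88",[white(c,im,p[:2],float(a0),z)[0].round(3) for z in(84,88)])
E
python3 tick.py scene,0,2.92 top,0,2.92 scene,7,4.1 scene,8,4.2
python3 - <<'E'
from h import *
for n in("pointer_tip","valve_axis","marker_mid"): print(n,[(d["location"],d["conf"]) for d in place_of("scene",n)][:1])
E
```

```text
9.5833 [576.  -40.4 181.4] psi -0.471 z [ 0.001 -0.002 -1.   ] F [-0.9 -5.  -2.4] M [-0.98  0.36  0.07] w 30.7 q [-0.09  0.42  1.78 -0.    0.94  0.38]
scene 0 22 axis [ 542.2 -100.9] phase 0.204 r 97.1 cost 5.5
 marker 4.276 pointer z84,88 [np.float64(2.925), np.float64(2.953)]
top 0 22 axis [ 541.7 -102.1] phase -0.318 r 97.0 cost 7.2
 marker 4.24 pointer z84,88 [np.float64(2.94), np.float64(2.935)]
scene 7 22 axis [ 542.3 -100.9] phase 0.204 r 97.1 cost 6.6
 marker 4.273 pointer z84,88 [np.float64(4.073), np.float64(4.11)]
scene 8 21 axis [ 542.2 -100.9] phase -1.891 r 96.9 cost 5.1
 marker 4.276 pointer z84,88 [np.float64(4.205), np.float64(4.24)]
pointer_tip [([503.3, -183.8, 85.9], 0.64)]
valve_axis [([545.8, -100.5, 81.3], 0.73)]
marker_mid [([576.1, -40.9, 116.8], 0.62)]
```

Request:
{"api": "move_arm", "payload": {"deltas": [[255,-0.0001,-0.0012,0,-0.015],[255,-0.0001,-0.0025,0,-0.035],[255,-0.0001,-0.0025,0,-0.035],[255,-0.0001,-0.0025,0,-0.035]]}}

```text
t: 10.07
ee_pos: [574.1, -39.4, 181.4]
orientation: [2.647, 1.686, 0.0]
ft_force: [-1.1, -5.8, -3.1]
width: 30.6
```

```bash
python3 pic.py 9;python3 st.py; python3 tick.py scene,9,4.2
python3 -c "
from ov import *
ov('9',4.25,4.25,A=(542.2,-100.9))"
```

```text
10.1667 [574.1 -39.4 181.4] psi -0.437 z [ 0.002 -0.002 -1.   ] F [-1.  -4.8 -2.4] M [-0.96  0.15 -0.01] w 30.4 q [-0.09  0.42  1.78 -0.    0.94  0.35]
scene 9 21 axis [ 542.3 -101. ] phase 0.204 r 97.0 cost 5.9
 marker 4.276 pointer z84,88 [np.float64(4.24), np.float64(4.275)]
```

View pics/ov9scene.png

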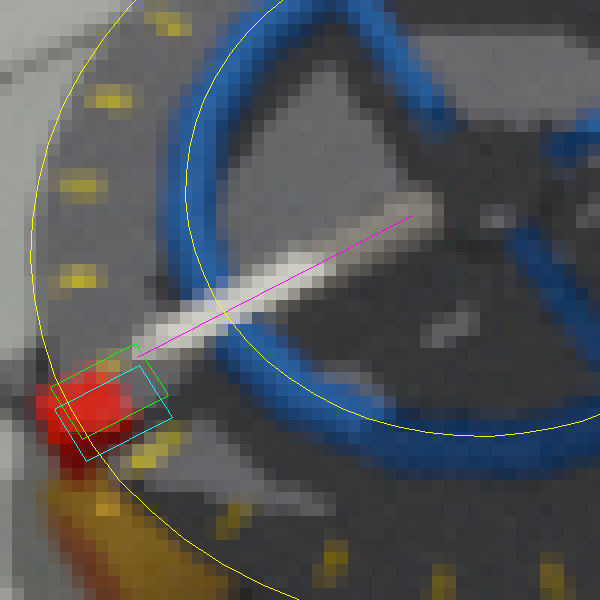

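Request:
{"api": "move_arm", "payload": {"deltas": [[255,0,0,0,0],[255,0,0,0,0],[255,0,0,0,0]]}}

```text
t: 10.42
ee_pos: [574.1, -39.4, 181.4]
orientation: [2.647, 1.686, 0.0]
ft_force: [-0.1, -6.0, -2.3]
width: 30.8
```

Request:
{"api": "move_arm", "payload": {"deltas": [[255,-0.0075,-0.0002,0.0004,0],[255,-0.015,-0.0004,0.0016,0],[255,-0.0222,-0.0006,0.0035,0],[255,-0.0293,-0.0008,0.0062,0],[255,-0.036,-0.0009,0.0096,0]]}}

```text
t: 10.83
ee_pos: [558.2, -71.3, 172.5]
orientation: [2.647, 1.686, 0.004]
ft_force: [4.3, -0.7, 3.4]
width: 30.3
```

```bash
python3 pic.py 10;python3 st.py; python3 tick.py scene,10,4.2; python3 -c "
from h import *
knob(cv2.imread('pics/scene10.png'),1.108)"
```

```text
10.9333 [557.3 -72.  171.8] psi -0.437 z [ 0.002 -0.002 -1.   ] F [ 4.1 -4.3  2.6] M [-0.66 -0.53 -0.02] w 30.5 q [-0.15  0.42  1.82 -0.    0.9   0.29]
scene 10 19 axis [ 542.2 -101. ] phase -0.058 r 96.9 cost 5.6
 marker 4.265 pointer z84,88 [np.float64(4.243), np.float64(4.277)]
knob [246, 210, 6, 4, 14] [249.  211.6] [555.9 -77.6 178.6] grip deg 56.8 len 74.8
```

View pics/b10.png

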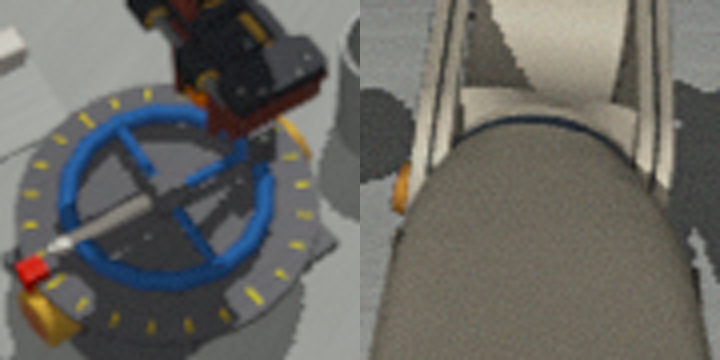

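Request:
{"api": "move_arm", "payload": {"deltas": [[255,-0.0063,0.0008,0.0042,0],[255,-0.0122,0.0012,0.0089,0],[255,-0.0175,0.0014,0.0142,0],[255,-0.0222,0.0015,0.0201,0],[255,-0.0264,0.0015,0.0264,0]]}}

```text
t: 11.35
ee_pos: [546.5, -95.6, 144.8]
orientation: [2.649, 1.688, -0.001]
ft_force: [0.9, -1.6, 3.6]
width: 30.4
```

```bash
python3 pic.py 11;python3 st.py; python3 tick.py scene,11,4.2; python3 -c "
from h import *
knob(cv2.imread('pics/scene11.png'),1.108)"
```

```text
11.45 [546.3 -95.8 144. ] psi -0.437 z [-0.001 -0.001 -1.   ] F [ 0.9 -4.6  1.6] M [-0.73 -0.05  0.01] w 30.6 q [-0.19  0.45  1.85 -0.    0.85  0.24]
scene 11 18 axis [ 542.3 -101. ] phase 1.251 r 96.9 cost 5.7
 marker 4.273 pointer z84,88 [np.float64(4.25), np.float64(4.283)]
```

View pics/b11.png

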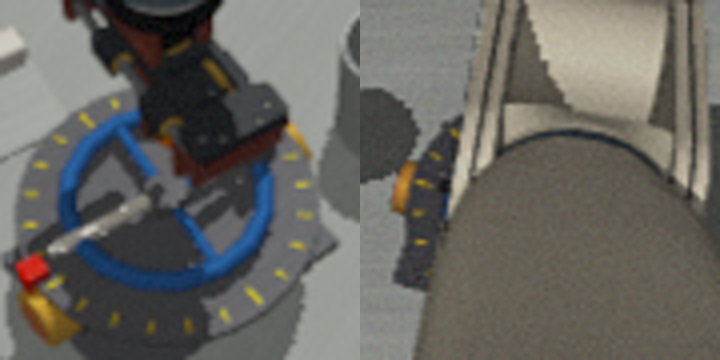

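Request:
{"api": "move_arm", "payload": {"deltas": [[255,-0.0034,0.0002,0.0067,0],[255,-0.0061,0.0003,0.0138,0],[255,-0.008,0.0004,0.021,0],[255,-0.0092,0.0005,0.0285,0],[255,-0.0096,0.0005,0.035,0]]}}

```text
t: 11.87
ee_pos: [542.7, -103.7, 109.0]
orientation: [-2.649, -1.688, 0.002]
ft_force: [-0.2, -2.0, 1.3]
width: 30.9
```

```bash
python3 pic.py 12;python3 st.py; python3 tick.py scene,12,4.2; python3 -c "
from h import *
knob(cv2.imread('pics/scene12.png'),1.108)"
```

```text
11.9667 [ 542.7 -103.5  108.6] psi -0.436 z [-0.002  0.    -1.   ] F [-0.8 -4.5 -0.6] M [-0.49  0.19  0.03] w 30.7 q [-0.21  0.5   1.87 -0.    0.77  0.23]
scene 12 19 axis [ 541.9 -101.4] phase -0.053 r 96.8 cost 41.4
 marker 4.238 pointer z84,88 [np.float64(4.25), np.float64(4.285)]
```

View pics/b12.png

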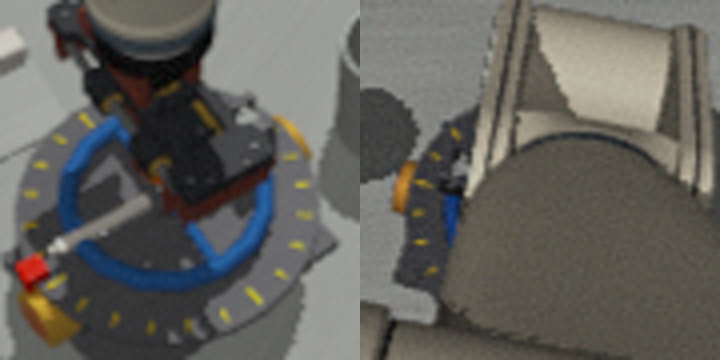

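Request:
{"api": "move_arm", "payload": {"deltas": [[255,0,0,0.0015,0],[255,0,0,0.003,0],[255,0,0,0.003,0]]}}

```text
t: 12.22
ee_pos: [542.8, -103.6, 106.8]
orientation: [-2.648, -1.688, 0.002]
ft_force: [-2.8, -4.9, 0.5]
width: 30.7
```

```bash
python3 st.py
```

```text
12.2167 [ 542.8 -103.6  106.8] psi -0.436 z [-0.002 -0.    -1.   ] F [-2.8 -4.9  0.5] M [-0.69  0.41  0.02] w 30.7 q [-0.21  0.5   1.87 -0.    0.77  0.23]
```

Request:
{"api": "move_arm", "payload": {"deltas": [[0,0,0,0,0],[0,0,0,0,0],[0,0,0,0,0],[0,0,0,0,0],[0,0,0,0,0]]}}

```text
t: 12.63
ee_pos: [543.7, -103.4, 107.3]
orientation: [2.649, 1.689, 0.001]
ft_force: [0.1, 0.1, 0.3]
width: 60.4
```

Request:
{"api": "move_arm", "payload": {"deltas": [[0,0,0,0,0],[0,0,0,0,0],[0,0,0,-0.01,0],[0,0,0,-0.03,0],[0,0,0,-0.055,0]]}}

```text
t: 13.05
ee_pos: [542.4, -103.4, 162.0]
orientation: [-2.647, -1.687, 0.004]
ft_force: [0.3, 0.3, 0.4]
width: 87.6
```

```bash
python3 pic.py 13;python3 st.py; python3 tick.py scene,13,4.2; python3 -c "
from h import *
knob(cv2.imread('pics/scene13.png'),1.108)"
```

```text
13.15 [ 546.  -104.1  166.2] psi -0.436 z [ 0.007 -0.001 -1.   ] F [ 0.5 -1.4  0. ] M [-0.08  0.05 -0.05] w 87.5 q [-0.21  0.41  1.84  0.    0.88  0.23]
scene 13 20 axis [ 542.2 -101. ] phase -0.32 r 97.0 cost 7.8
 marker 4.277 pointer z84,88 [np.float64(4.255), np.float64(4.29)]
knob [235, 223, 10, 11, 66] [238.9 229.2] [ 541.  -107.4  121.8] grip deg 4.5 len 74.6
```

View pics/b13.png

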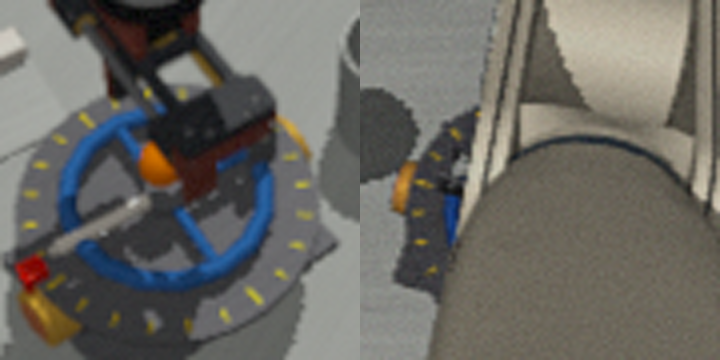

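Request:
{"api": "move_arm", "payload": {"deltas": [[0,0,0,-0.03,0],[0,0,0,-0.06,0],[0,0,0,-0.085,0],[0,0,0,-0.085,0]]}}

```text
t: 13.48
ee_pos: [546.1, -104.1, 252.3]
orientation: [2.644, 1.685, 0.009]
ft_force: [0.8, -0.5, 0.7]
width: 87.8
```

Request:
{"api": "move_arm", "payload": {"deltas": [[0,0.029,-0.02,0,0],[0,0.058,-0.04,0,0],[0,0.087,-0.06,0,0],[0,0.117,-0.08,0,0],[0,0.146,-0.1,0,0]]}}

```text
t: 13.9
ee_pos: [513.6, 72.4, 246.5]
orientation: [-2.649, -1.687, 0.001]
ft_force: [1.1, -0.4, -0.6]
width: 88.0
```

Request:
{"api": "move_arm", "payload": {"deltas": [[0,0.029,-0.02,0,0],[0,0.058,-0.04,0,0],[0,0.087,-0.06,0,0],[0,0.117,-0.08,0,0],[0,0.146,-0.1,0,0]]}}

```text
t: 14.32
ee_pos: [484.6, 247.1, 246.5]
orientation: [-2.649, -1.688, 0.001]
ft_force: [0.2, -1.3, 0.3]
width: 87.8
```

```bash
python3 pic.py 14;python3 st.py; python3 tick.py scene,14,4.2 top,14,4.2; python3 - <<'E'
from h import *
for c in("scene","top"):
    knob(cv2.imread(f'pics/{c}14.png'),1.108,c=c)
    for n in("pointer_tip","marker_mid","grip_knob","valve_axis","shaker","scraper","jug"): print(c,n,[(np.round(d["location"]),round(d["conf"],2)) for d in place_of(c,n)][:1])
E
```

```text
14.4167 [484.4 249.4 246.5] psi -0.432 z [-0.001  0.001 -1.   ] F [-0.9 -0.7  0.5] M [-0.1   0.06  0.01] w 87.9 q [0.45 0.29 1.8  0.   1.05 0.88]
scene 14 20 axis [ 542.3 -101. ] phase -0.319 r 96.8 cost 7.4
 marker 4.276 pointer z84,88 [np.float64(4.243), np.float64(4.28)]
top 14 20 axis [ 541.7 -102. ] phase -1.628 r 96.7 cost 13.2
 marker 4.245 pointer z84,88 [np.float64(4.268), np.float64(4.252)]
knob [235, 223, 11, 11, 84] [239.8 228.7] [ 542.3 -104.9  121.8] grip deg 4.6 len 71.8
scene pointer_tip [(array([ 509., -181.,   84.]), 0.59)]
scene marker_mid [(array([ 511., -301.,    5.]), 0.49)]
scene grip_knob [(array([624.,  92.,   2.]), 0.52)]
scene valve_axis [(array([ 541., -102.,   79.]), 0.75)]
scene shaker [(array([ 512., -302.,    5.]), 0.77)]
scene scraper [(array([351., -88.,  -2.]), 0.6)]
scene jug [(array([622.,  88.,   1.]), 0.79)]
knob [294, 170, 10, 10, 75] [298.6 174.4] [ 542.2 -105.1  111.2] grip deg -3.8 len 72.0
top pointer_tip [(array([ 502., -185.,   85.]), 0.91)]
top marker_mid [(array([ 498., -188.,   77.]), 0.39)]
top grip_knob [(array([351., -87.,  -2.]), 0.62)]
top valve_axis [(array([ 542., -104.,   78.]), 0.82)]
top shaker [(array([ 512., -296.,    4.]), 0.67)]
top scraper [(array([349., -85.,  -3.]), 0.83)]
top jug [(array([621.,  83.,  -2.]), 0.92)]
```

View pics/b14.png

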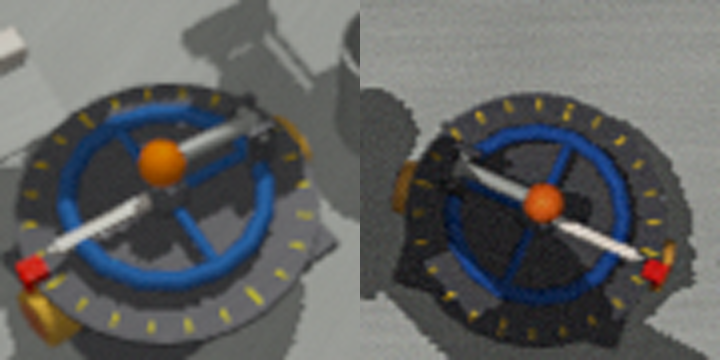

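```bash
python3 - <<'E'
from h import *
def kp(c,t):
    h=cv2.cvtColor(cv2.imread(f"pics/{c}{t}.png"),cv2.COLOR_BGR2HSV);m=cv2.inRange(h,(6,190,70),(16,255,255));u0=proj(c,[543,-103,116])
    n,l,s,ce=cv2.connectedComponentsWithStats(m);i=min(range(1,n),key=lambda i:np.hypot(*(ce[i]-u0))+(99 if s[i,4]<20 else 0));return ce[i]
for t in("0","14"):
    u={c:kp(c,t) for c in("scene","top")}
    r=least_squares(lambda P:np.r_[proj("scene",P)-u["scene"],proj("top",P)-u["top"]],[543,-103,116]);print(t,r.x.round(1),r.cost.round(2),u)
E
```

```text
0 [ 540.1 -101.1  124.2] 0.05 {'scene': array([240.05063291, 226.81012658]), 'top': array([297.95774648, 174.23943662])}
14 [ 540.8 -103.8  119. ] 0.05 {'scene': array([239.80952381, 228.69047619]), 'top': array([298.64      , 174.41333333])}
```

```bash
python3 -c "
from workcell import *
print(close_job())"
```

```text
the job is handed in; nothing more can be done
None
```

I swung the grip up to its stop (upright), cranked the wheel about 1.33 rad anticlockwise to the red marker, folded the grip back down, let go, drew the arm away and handed the job in at about 15 s.

- **Setting:** the top camera puts the pointer at 4.25–4.27 rad and the marker at 4.245 rad. The scene camera puts them at 4.24–4.28 and 4.276 rad. The difference is at most about 0.035 rad, against 0.09 allowed. The pointer did not visibly shift while I folded the grip.
- **Grip:** I felt no clear push-back from the flat stop, so I checked it by camera. Triangulated from both cameras, the knob stands at z = 119 mm, no higher than before the job, when the same method gave 124 mm. I take the grip as flat.
- **Bystanders:** the networks found the shaker, scraper and jug where they were at the start, within their error. I did not look for the bowl, oil, tomatoes and brush again, but the arm went nowhere near them after the start.
- **Bad readings:** some network answers were plainly wrong and I ignored them. They put the knob at the jug and the scraper, and the marker at the shaker and, once, near the grip.

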